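# Set out a bag maker's fitting kit on the marble slab

### The arm

A 7-joint arm with a two-finger parallel gripper is mounted at the origin on the work surface. World frame = base frame: x ahead of the robot, y to its left, z up, the work surface at z = 0. Lengths are in m, angles in rad, forces in N, time in s.
With the tool pointing down it reaches from about 0.425 to 0.925 m from the base axis. Payload 6.8 kg.
Tool frame: the origin (TCP) lies midway between the tips of the shut fingers; the grasp point (between the pads) lies r.grip_point_offset behind it (r.grip_point_offset is the distance from the TCP to the grasp point, in m); z points along the fingers, y is the line along which they close (so a half turn about z gives the same grasp; the last joint's range is limited). The gripper opens to 85 mm and grips with 20 to 120 N. Pads are 22 mm wide; open, the fingers measure 114 mm over their backs; the gripper's body (76 mm by 85 mm) begins 54 mm behind the grasp point. The pads swing forward as they close: fully open they stand 13 mm farther back than shut.
Start: joints at [-1.292, 0.477, 0.022, 1.555, -0.011, 1.109, -0.083], TCP at [0.255, 0.625, 0.231] pointing down, gripper open.
Joint ranges: [-2.96, 2.96], [-0.34, 2.1], [-1.41, 1.46], [0.24, 2.44], [-1.37, 4.51], [0.17, 1.92], [-2.96, 2.96]. Speed limits (rad/s): [2.39, 2.39, 3.14, 3.14, 3.14, 3.14, 3.14].

### API

Orientations are given as a rotation vector (axis times angle).
In Python, from bench import r gives the robot as it stands. The module is installed in compiled form; this text tells all that it offers.
- The arm moves only by the shell command python3 -m crank 'ROWS' [FORCE]. ROWS is JSON, a list of rows, each a list of 5 numbers: the shift along the world's x, y, z in units of 200 mm (1.0 is 200 mm), then the turn about the world's z in units of 45 degrees (1.0 is 45 degrees), then the opening, from -1 (shut) to 1 (fully open). In form: [[dx, dy, dz, turn, jaw], ...]. A call has 1 to 8 rows; each row shifts and turns the commanded pose from where the row before left it; what a row does not reach is not made up. A row lasts 1/12 s, in which the tool goes at most 41.7 mm and 7.16 degrees, less where a joint would pass 70% of its speed; a pose out of reach is approached as far as the arm can. A call with a number of a shift or a turn outside -1 to 1 is refused whole. A call with a gripper value outside its range is refused whole. The fingers move at their own pace and stop on an object; FORCE is the grip in N (left out, the last holds). Time passes only in rows, so rows that do not move let the fingers close. It gives the time, the measured TCP pose, the force, the opening and the grip force at its end, in the units of the state.
- r.get_obs(): the state, without advancing time (a new reading comes with each control period).
- r.grab_frame(name): name is "scene" or "top" or "wrist"; returns the picture (384x512x3 uint8, blue, green, red); there is no depth.
- r.camera_model(name): a dict with "fx", "fy", "cx", "cy" (pixels), "R" (3x3) and "t" (3): a world point X has camera coordinates R X + t. Camera axes: x right, y down, z forward; pixel columns grow to the right and rows downward; lengths in m; the calibration is good to about 2 mm. A picture is of the moment at which its call begins: read the wrist's pose just before it. camera_model takes no time and is no camera call; for the wrist camera it gives the pose at the moment of the call.
- r.hand_in(): hands the job in; it is judged then, once.
The state is a dict: "clock": time; "joints": joint angles; "qvel": joint speeds; "tau": joint torques, N m; "tcp_pos": TCP position; "orientation": TCP orientation; "contact_force": force on the tool from outside, world axes, zero at the start; "moment": the same for the moment, N m; "grip_width": finger opening in m; "gripper_force": force on a finger pad.
Only numpy, scipy, OpenCV 4.12 (cv2) and the standard library are available. Lean on these libraries where they do the work, as an engineer would, in place of code of your own. Each camera call takes 0.05 s, during which the arm holds its last target. There are 200 camera calls.

### The job

Set out the kit for fitting the next bag: lay the left-hand brass strap bracket (lug up and long leg pointing away from you, its short leg at the far end points left) flat in the red tray, lug up, and its mirror-image right-hand one likewise in the blue tray. Stand the thread spool on the marble slab midway between the two trays, set the beeswax puck centred on top of it, and stand the glue bottle upright on the slab straight behind the spool, on the slab's centre line towards its back edge (the edge away from the robot), 8 cm from the spool centre to centre. Leave the candle and the roll of tape where they are.

Things in the scene. Friction and masses are not known exactly. Their poses are not given: they have to be found in the camera images.
- bracket_left: Left-hand brass bracket: L-plate 4 mm thick, legs 16 wide, upright grip lug. Long leg pointing away, corner far, short leg points left. Origin: underside, below lug centre; z up, +x along long leg to the corner. Lug 22 (x) x 12 (y), z 4 to 32. Long leg x -40 to 24, y -8 to 8; short leg x 8 to 24, out to y = +36. 80 g. Lies lug up on the table beside the slab, any yaw.
- bracket_right: Right-hand brass bracket: L-plate 4 mm thick, legs 16 wide, upright grip lug. Long leg pointing away, corner far, short leg points right. Origin: underside, below lug centre; z up, +x along long leg to the corner. Lug 22 (x) x 12 (y), z 4 to 32. Long leg x -40 to 24, y -8 to 8; short leg x 8 to 24, out to y = -36. 80 g. Lies lug up on the table beside the slab, any yaw.
- spool: Upright wooden spool of dark teal thread, 42 mm in diameter, 50 mm high, with flat ends. Origin: centre of its underside, z up. About 70 g. Starts upright on the table, left or right of the slab.
- wax: Honey-yellow beeswax puck: solid flat disc, 48 mm in diameter, 24 mm high. Origin: centre of its underside, z up. About 45 g. Starts upright on the table, left or right of the slab.
- glue: White glue bottle with a red cap, round, body 36 mm in diameter, 95 mm high over all with a narrower neck and cap on top (straight up to about 50 mm). Origin: centre of its underside, z up. About 90 g. Starts upright on the table, left or right of the slab.
- tray_red: Red open tray for the left-hand bracket, fixed on the slab at its left or right end: 100 x 100 mm outside, 20 high, walls and floor 4 thick. Origin: centre of its underside, 15 mm above the table; x and y along its sides, parallel to the slab's.
- tray_blue: Blue open tray for the right-hand bracket, otherwise like the red one and fixed at the other end of the slab; the trays' centres are 204 mm apart with a clear gap of 104 mm.
- slab: White marble slab, fixed: 170 mm deep (x), 310 long (y), 15 thick. Origin: centre of its underside, at table height; +x to its back edge, away from the robot, +y to the left seen from the robot; yaw within 0.2 rad. Tray centres lie at x = -30 mm, y = +102 and -102, so midway between them is x = -30, y = 0. The strip behind the trays is free.
- candle: Bystander, not to be disturbed: loose cream pillar candle, 52 mm in diameter, 85 mm high with a short wick (93 mm in all). Origin: centre of its underside. Starts upright on the table, left or right of the slab.
- tape: Bystander, not to be disturbed: loose roll of black tape lying flat, 60 mm outside and 36 mm inside diameter, 19 mm high. Origin: centre of its underside. Lies on the table left or right of the slab.
There are look-alikes about, which are no part of the job. What is shaped like the bracket_left but pink is not meant.

How it is judged:
By the outcome, as a careful person would: the job done as asked, in the order asked, and still so for the second after the job is handed in, with the robot touching nothing.
It also fails if it takes over 122 s, if anything falls off the work surface, if the arm or the gripper's body presses on something with over 40 N, if the wrist force passes 120 N, or if a joint passes its speed limit or range.

## Working session

There is one attempt and no reset: what is moved stays moved. The work goes in short steps, Python scripts to look and compute and a shell command to move; the robot and the scene stay as the last step left them, time stands still between calls to the robot, and variables do not carry over. Pictures are saved under pics/ and viewed, at most 14 in all, crops included, and the job is handed in when it is done.

```bash
mkdir -p pics
python3 - <<'E'
from bench import r
import cv2
o=r.get_obs();print(o['clock'],o['tcp_pos'],o['orientation'],o['grip_width'],r.grip_point_offset)
for n in("scene","top"):
    f=r.grab_frame(n);cv2.imwrite(f"pics/{n}0.png",f);m=r.camera_model(n);print(n,m)
E
```

```text
0.0 [0.25441256 0.62459084 0.23031698] [-6.03761760e-01 -3.08280460e+00  2.87035815e-03] 0.08501380507337684 0.0187
scene {'fx': 393.6889032629705, 'fy': 393.6889032629705, 'cx': 257.9729740909178, 'cy': 197.4937440974837, 'R': array([[-0.54804532,  0.83641295, -0.00772685],
       [ 0.68968953,  0.44664209, -0.56994666],
       [-0.47325963, -0.31768573, -0.82164536]]), 't': array([ 0.28286956, -0.38604483,  1.44690978])}
top {'fx': 363.11486515084346, 'fy': 363.11486515084346, 'cx': 257.95664281363565, 'cy': 185.9433783652287, 'R': array([[-0.01131149, -0.99978959,  0.01711205],
       [-0.99871159,  0.01044936, -0.0496586 ],
       [ 0.04946934, -0.01765172, -0.99861965]]), 't': array([0.02639237, 0.5431662 , 0.94637665])}
```

View pics/top0.png

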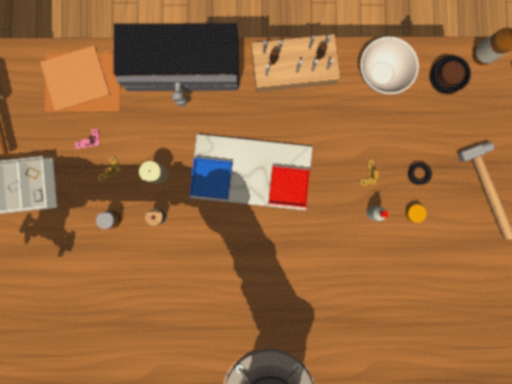

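View pics/scene0.png

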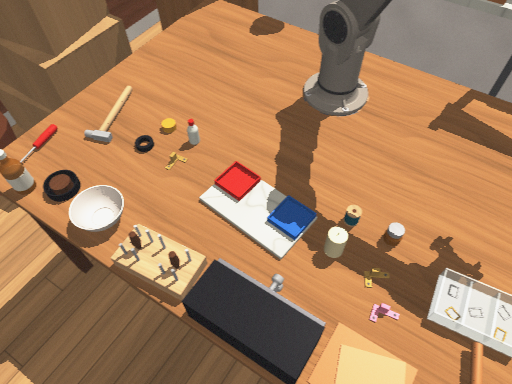

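```bash
cat > h.py <<'E'
from bench import r
import numpy as np, cv2
def ray(m,uv,z):
    "pixels (N,2) -> world xy on plane z"
    uv=np.atleast_2d(np.asarray(uv,float))
    d=np.c_[(uv[:,0]-m['cx'])/m['fx'],(uv[:,1]-m['cy'])/m['fy'],np.ones(len(uv))]@m['R']
    c=-m['R'].T@m['t']
    return c[:2]+d[:,:2]*((z-c[2])/d[:,2:])
def proj(m,X):
    p=np.atleast_2d(X)@m['R'].T+m['t']
    return np.c_[m['fx']*p[:,0]/p[:,2]+m['cx'],m['fy']*p[:,1]/p[:,2]+m['cy']]
def blobs(mask,amin=20):
    cs,_=cv2.findContours(mask.astype(np.uint8)*255,cv2.RETR_EXTERNAL,cv2.CHAIN_APPROX_NONE)
    return sorted([c for c in cs if cv2.contourArea(c)>=amin],key=cv2.contourArea,reverse=True)
def hsv(f): return cv2.cvtColor(f,cv2.COLOR_BGR2HSV)
E
python3 - <<'E'
from h import *
f=cv2.imread('pics/top0.png');s=cv2.imread('pics/scene0.png')
def crop(im,u,v,w=50,h=37): return cv2.resize(im[v-h:v+h,u-w:u+w],(400,296),interpolation=cv2.INTER_CUBIC)
a=crop(f,120,170,80,59);b=crop(f,390,190,70,52)
a=np.clip(a.astype(float)*1.6,0,255).astype(np.uint8)
c=crop(s,375,290);d=crop(s,178,155)
cv2.imwrite('pics/crop1.png',np.vstack([np.hstack([a,b]),np.hstack([c,d])]))
m=r.camera_model('top')
for n,p,z in [('lugL',(109,168),0.03),('lugR',(370,173),0.03),('spool',(154,217),.05),('glue',(377,213),.05),('wax',(417,213),.024),('candle',(150,171),.085),('tape',(420,173),.019),('red',(290,186),.035),('blue',(211,178),.035),('grey',(105,221),.04)]:
    print(n,ray(m,p,z)[0].round(3))
E
```

```text
lugL [0.593 0.405]
lugR [ 0.573 -0.273]
spool [0.466 0.284]
glue [ 0.469 -0.281]
wax [ 0.467 -0.396]
candle [0.579 0.285]
tape [ 0.573 -0.41 ]
red [ 0.541 -0.062]
blue [0.564 0.142]
grey [0.457 0.41 ]
```

View pics/crop1.png

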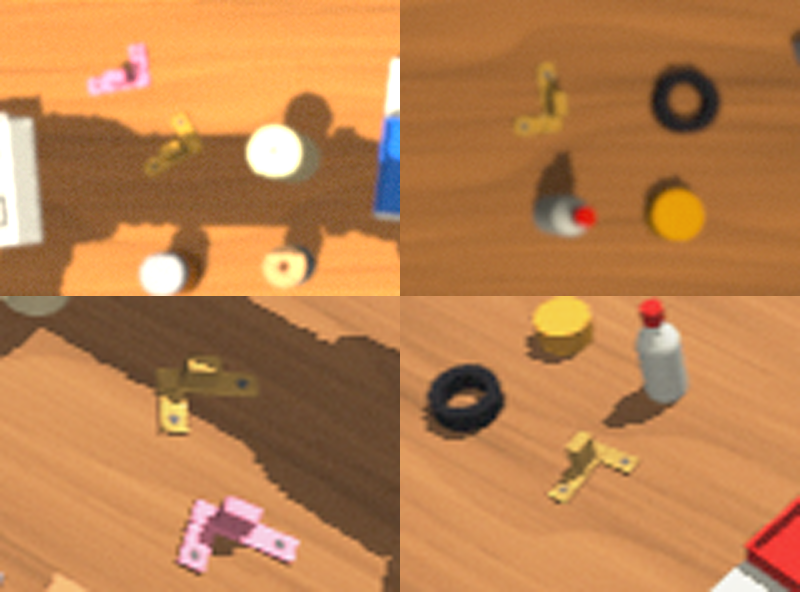

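```bash
python3 -m crank '[[0.168,-0.11,0,-0.09,1],[0.168,-0.11,0,-0.09,1],[0.168,-0.11,0,-0.09,1],[0.168,-0.11,0,-0.09,1],[0.168,-0.11,0,-0.09,1],[0.168,-0.11,0,-0.09,1],[0.168,-0.11,0,-0.09,1],[0.168,-0.11,0,-0.09,1]]' 60; python3 -m crank '[[0.168,-0.11,0,-0.09,1],[0.12,-0.1,0,-0.09,1],[0,0,0,0,1],[0,0,0,0,1]]'
cat >> h.py <<'E'
def state(p=True):
    o=r.get_obs(); R=cv2.Rodrigues(np.asarray(o['orientation'],float))[0]
    yaw=np.degrees(np.arctan2(R[1,1],R[0,1]))
    if p: print('t %.2f'%o['clock'],'tcp',np.round(o['tcp_pos'],4),'tooly yaw %.2f'%yaw,'tilt',R[:2,2].round(4),'w %.4f'%o['grip_width'],'q7 %.2f'%o['joints'][6],'F',np.round(o['contact_force'],1))
    return o,yaw
E
python3 - <<'E'
from h import *
state();m=r.camera_model('wrist');f=r.grab_frame('wrist');cv2.imwrite('pics/w1.png',f);np.save('w1.npy',m,allow_pickle=True);print(proj(m,[[.593,.405,.03]]),-m['R'].T@m['t'])
f=r.grab_frame('top');cv2.imwrite('pics/top1.png',f)
E
```

```text
clock: 0.77
tcp_pos: [0.5246, 0.4477, 0.231]
orientation: [-1.444, -2.79, 0.001]
contact_force: [0.2, 0.5, -0.1]
grip_width: 0.0854
gripper_force: 0.0
clock: 1.1
tcp_pos: [0.5829, 0.4042, 0.2306]
orientation: [1.639, 2.679, -0.002]
contact_force: [-1.1, 1.1, 0.1]
grip_width: 0.0859
gripper_force: 0.0
t 1.10 tcp [0.5829 0.4042 0.2306] tooly yaw 27.06 tilt [ 0.0001 -0.0019] w 0.0859 q7 -0.11 F [-1.1  1.1  0.1]
[[269.0377964  169.84827857]] [0.54997073 0.47138685 0.37473606]
```

View pics/w1.png

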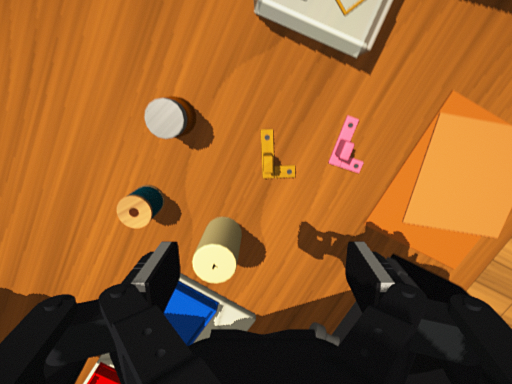

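```bash
cat >> h.py <<'E'
def bracket(f,m,uv,win=45,hand=1):
    "brass bracket near uv: rect of plate outline on z=.004 -> origin, yaw of +x (deg)"
    H=hsv(f);u,v=map(int,uv);k=np.zeros(H.shape[:2],bool);k[max(0,v-win):v+win,max(0,u-win):u+win]=1
    M=k&(H[...,0]>19)&(H[...,0]<32)&(H[...,1]>120)&(H[...,2]>60)
    c=blobs(M,60)[0];p=ray(m,c[:,0,:]+0.0,.004)
    (cx,cy),(w,h),a=cv2.minAreaRect((p*1000).astype(np.float32))
    if w<h: a+=90;w,h=h,w
    best=None
    for y in(a,a+180):
        t=np.radians(y);ex=np.array([np.cos(t),np.sin(t)]);ey=np.array([-ex[1],ex[0]])
        o=np.array([cx,cy])+8*ex-14*hand*ey   # origin from rect centre
        M1=np.array([[-16,-8],[8,-8],[24,-8]]);cor=[o+ex*16+ey*28*hand,o-ex*32+ey*28*hand]
        q=[cv2.pointPolygonTest((p*1000).astype(np.float32),tuple(map(float,z)),True) for z in cor]
        if best is None or q[0]-q[1]>best[0]: best=(q[0]-q[1],o/1000,(y+180)%360-180,q)
    print('area',cv2.contourArea(c),'rect %.1f x %.1f'%(w,h),'origin',best[1].round(4),'yaw %.1f'%best[2],'check',np.round(best[3],1))
    return best[1],best[2],M
E
python3 - <<'E'
from h import *
f=cv2.imread('pics/w1.png');m=np.load('w1.npy',allow_pickle=True).item()
o,y,M=bracket(f,m,(272,158))
c=cv2.resize(f[115:195,230:330],(500,400),interpolation=cv2.INTER_CUBIC)
d=cv2.resize((M[115:195,230:330]*255).astype(np.uint8),(300,240))
d=cv2.copyMakeBorder(cv2.cvtColor(d,8),0,160,0,0,0)
cv2.imwrite('pics/c2.png',np.hstack([c,d]))
# slab and tray from top
t=cv2.imread('pics/top0.png');mt=r.camera_model('top');H=hsv(t)
R=blobs(((H[...,0]<6)|(H[...,0]>174))&(H[...,1]>180)&(H[...,2]>70))[0];B=blobs((H[...,0]>100)&(H[...,0]<130)&(H[...,1]>150))[0]
for n,c in(('red',R),('blue',B)):
    p=ray(mt,c[:,0,:],.035)*1000;q=cv2.minAreaRect(p.astype(np.float32));print(n,q)
W=blobs((H[...,1]<70)&(H[...,2]>120)&(np.arange(512)[None]>185)&(np.arange(512)[None]<320)&(np.arange(384)[:,None]>125)&(np.arange(384)[:,None]<215))
c=np.vstack([W[0],R,B]);p=ray(mt,c[:,0,:],.015)*1000;print('slab',cv2.minAreaRect(p.astype(np.float32)))
E
```

```text
area 390.5 rect 62.3 x 14.5 origin [0.5925 0.4313] yaw 118.9 check [-6.9 -8. ]
red ((541.2332763671875, -59.57292556762695), (95.10590362548828, 94.31732177734375), 83.24949645996094)
blue ((564.521484375, 142.82850646972656), (95.9809799194336, 93.8974609375), 83.09125518798828)
slab ((581.5645141601562, 39.5142822265625), (310.0032958984375, 171.6417999267578), 83.2746353149414)
```

View pics/c2.png

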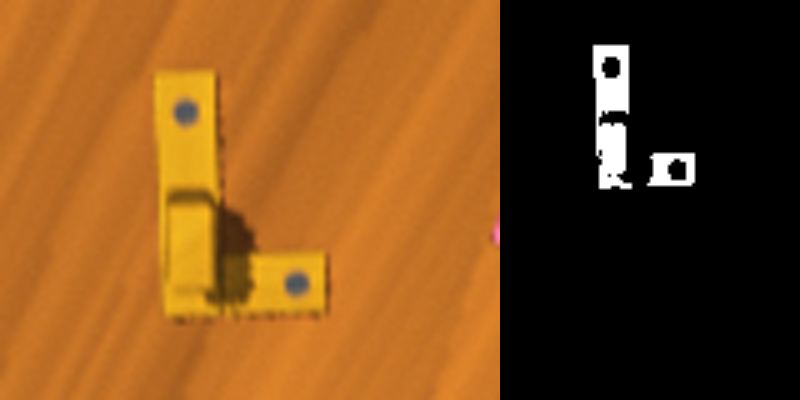

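```bash
python3 - <<'E'
s=open('h.py').read()
s=s.replace("c=blobs(M,60)[0];p=ray(m,c[:,0,:]+0.0,.004)","M=cv2.morphologyEx(M.astype(np.uint8),cv2.MORPH_CLOSE,np.ones((7,7)));c=blobs(M,20)[0];p=ray(m,c[:,0,:]+0.0,.004)")
open('h.py','w').write(s)
E
python3 - <<'E'
from h import *
f=cv2.imread('pics/w1.png');m=np.load('w1.npy',allow_pickle=True).item()
o,y,M=bracket(f,m,(272,158))
c=np.array([[154,70],[217,70],[163,318],[327,312],[327,253]])/5+[230,115]-.5
p=ray(m,c,.004)*1000;print(p.round(1))
d=p[2]-p[0];print(np.hypot(*d),np.degrees(np.arctan2(d[1],d[0])));d=p[3]-p[2];print(np.hypot(*d),np.degrees(np.arctan2(d[1],d[0])))
H=hsv(f)
# lug top face centre, approx by eye
print(ray(m,np.array([[190,240]])/5+[230,115]-.5,.032))
# spool top: light disc
K=(H[...,0]>8)&(H[...,0]<22)&(H[...,1]<140)&(H[...,2]>150);K[:,:110]=0;K[:,165:]=0;K[:185]=0;K[235:]=0
b=blobs(K);e=cv2.minEnclosingCircle(b[0]);q=ray(m,b[0][:,0,:],.05);print('spool',e,ray(m,[e[0]],.05),cv2.minEnclosingCircle((q*1000).astype(np.float32)))
E
```

```text
area 588.0 rect 62.4 x 42.4 origin [0.5881 0.4106] yaw -60.8 check [  6.6 -20.8]
[[561.5 442.8]
 [575.8 450.1]
 [593.2 385.7]
 [631.6 407.2]
 [623.8 421.3]]
65.2979727778191 -60.96468497754565
44.01209241376962 29.203131588148235
[[0.58685052 0.41267622]]Traceback (most recent call last):
  File "<stdin>", line 12, in <module>
IndexError: list index out of range
```

```bash
python3 -m crank '[[0.023,0.0365,-0.18,0.045,0.2],[0,0,-0.18,0,0.2],[0,0,-0.18,0,0.2],[0,0,-0.18,0,0.2],[0,0,-0.18,0,0.2],[0,0,0,0,0.2],[0,0,0,0,0.2],[0,0,0,0,0.2]]' 60
python3 - <<'E'
from h import *
state();m=r.camera_model('wrist');f=r.grab_frame('wrist');cv2.imwrite('pics/w2.png',f);state()
E
```

```text
clock: 1.87
tcp_pos: [0.586, 0.4162, 0.0534]
orientation: [1.583, 2.713, 0.004]
contact_force: [0.2, 1.0, 1.8]
grip_width: 0.0513
gripper_force: 0.0
t 1.87 tcp [0.586  0.4162 0.0534] tooly yaw 29.46 tilt [0.0017 0.002 ] w 0.0513 q7 -0.05 F [0.2 1.  1.8]
t 1.92 tcp [0.5868 0.4163 0.0544] tooly yaw 29.43 tilt [0.0033 0.0031] w 0.0512 q7 -0.05 F [-0.2  0.6  0.1]
```

View pics/w2.png

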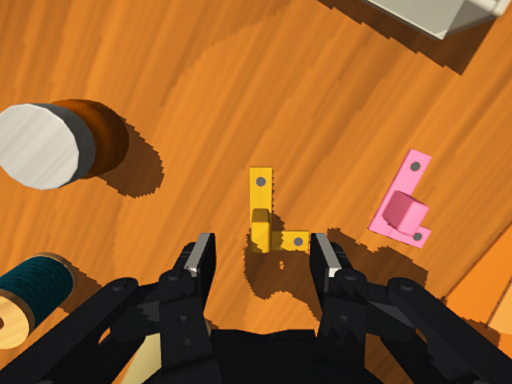

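Run:
```python
from h import *
f=cv2.imread('pics/w2.png');m=r.camera_model('wrist')
o,y,M=bracket(f,m,(275,215),60)
c=np.array([[250,168],[272,168],[251,252],[309,250],[309,231]])
p=ray(m,c,.004)*1000;print(p.round(1))
t=np.radians(y);ex=np.array([np.cos(t),np.sin(t)]);ey=np.array([-ex[1],ex[0]])
print((p[2]-ex*24+ey*8).round(1),(p[3]-24*ex-36*ey).round(1),((p[0]+p[1])/2+40*ex).round(1))
ob,_=state();g=np.array(ob['tcp_pos'][:2])-o;print('rel',g@ex,g@ey)
cv2.imwrite('pics/c3.png',cv2.resize(f[150:270,190:340],(750,600)))
```

```text
area 1225.5 rect 65.4 x 15.0 origin [0.5951 0.4299] yaw 118.7 check [-6.5 -8. ]
[[564.8 440.5]
 [578.2 448.1]
 [596.9 383.4]
 [634.7 406.6]
 [626.3 420. ]]
[601.4 358.5] [677.8 402.8] [552.3 479.4]
t 1.92 tcp [0.5868 0.4163 0.0544] tooly yaw 29.43 tilt [0.0033 0.0031] w 0.0512 q7 -0.05 F [-0.2  0.6  0.1]
rel -0.007926405655613925 0.0138332310172272
```

View pics/c3.png

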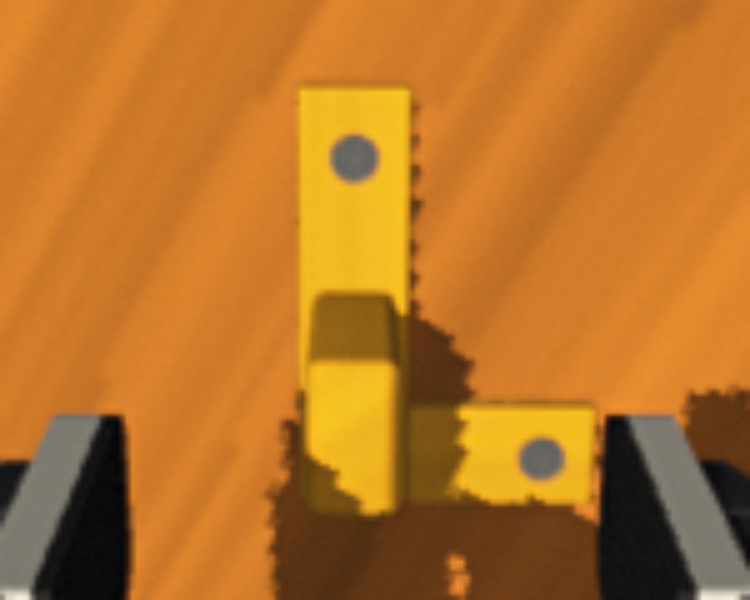

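```bash
python3 -m crank '[[0.018,-0.03,-0.05,0,0],[0,0,-0.09,0,0],[0,0,-0.087,0,0],[0,0,0,0,0],[0,0,0,0,-1],[0,0,0,0,-1],[0,0,0,0,-1],[0,0,0,0,-1]]' 60;python3 -m crank '[[0,0,0,0,-1],[0,0,0,0,-1],[0,0,0,0,-1],[0,0,0.1,0,-1],[0,0,0.18,0,-1],[0,0,0.18,0,-1],[0,0,0.18,0,-1],[0,0,0,0,-1]]'
python3 - <<'E'
from h import *
state();m=r.camera_model('wrist');f=r.grab_frame('wrist');cv2.imwrite('pics/w3.png',f)
E
```

```text
clock: 2.58
tcp_pos: [0.5905, 0.4091, 0.0079]
orientation: [1.585, 2.711, 0.005]
contact_force: [0.2, -0.4, 4.3]
grip_width: 0.0107
gripper_force: 60.2
clock: 3.25
tcp_pos: [0.5935, 0.411, 0.1431]
orientation: [1.584, 2.707, 0.02]
contact_force: [1.3, 0.7, 0.0]
grip_width: 0.0106
gripper_force: 59.6
t 3.25 tcp [0.5935 0.411  0.1431] tooly yaw 29.34 tilt [0.0107 0.0083] w 0.0106 q7 -0.05 F [1.3 0.7 0. ]
```

View pics/w3.png

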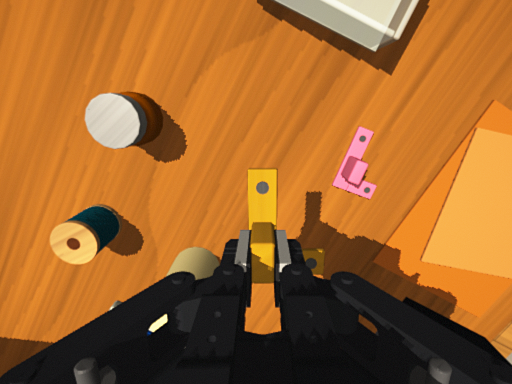

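```bash
python3 -m crank '[[-0.016,-0.1,0.1,0,-1],[-0.016,-0.17,0,0.1,-1],[-0.016,-0.178,0,0.1,-1],[-0.016,-0.178,0,0.1,-1],[-0.016,-0.178,0,0.1,-1],[-0.016,-0.178,0,0.1,-1],[-0.016,-0.178,0,0.1,-1],[-0.016,-0.178,0,0.1,-1]]';python3 -m crank '[[-0.016,-0.178,0,0.1,-1],[-0.016,-0.178,0,0.1,-1],[-0.016,-0.178,0,0.1,-1],[-0.016,-0.178,0,0.1,-1],[-0.016,-0.178,0,0.1,-1],[-0.016,-0.178,0,0.1,-1],[0,-0.1,0,0,-1],[0,0,0,0,-1]]';python3 -m crank '[[0,0,0,0,-1],[0,0,0,0,-1]]'
python3 - <<'E'
from h import *
state();m=r.camera_model('wrist');f=r.grab_frame('wrist');cv2.imwrite('pics/w4.png',f)
np.save('w4.npy',m,allow_pickle=True)
E
```

```text
clock: 3.97
tcp_pos: [0.5625, 0.1391, 0.1531]
orientation: [-0.783, -3.041, 0.001]
contact_force: [0.1, -0.2, -1.0]
grip_width: 0.0107
gripper_force: 59.5
clock: 4.63
tcp_pos: [0.5429, -0.0993, 0.1534]
orientation: [-0.072, -3.14, 0.004]
contact_force: [-0.2, -0.2, -0.9]
grip_width: 0.011
gripper_force: 59.5
clock: 4.8
tcp_pos: [0.5442, -0.0916, 0.1534]
orientation: [-0.058, -3.14, -0.001]
contact_force: [0.4, 0.9, -0.4]
grip_width: 0.0109
gripper_force: 59.5
t 4.80 tcp [ 0.5442 -0.0916  0.1534] tooly yaw 87.90 tilt [-0.0009  0.0008] w 0.0109 q7 1.63 F [ 0.4  0.9 -0.4]
```

View pics/w4.png

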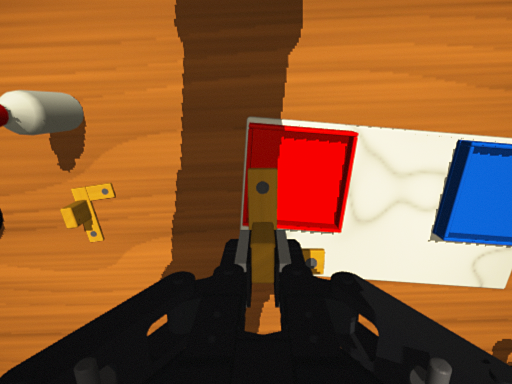

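Run:
```python
from h import *
f=cv2.imread('pics/w4.png');m=np.load('w4.npy',allow_pickle=True).item()
p=ray(m,[[248,124],[357,132],[342,232],[241,229]],.035)*1000;print('red',p.round(1),p.mean(0).round(1),[np.degrees(np.arctan2(*(p[a]-p[b])[::-1])).round(1) for a,b in((0,1),(3,2),(0,3),(1,2))],np.linalg.norm(p[0]-p[1]),np.linalg.norm(p[1]-p[2]))
p=ray(m,[[249,117],[504,287]],.015)*1000;print('slab corners',p)
z=.1534-.0085+.004
print('held end',ray(m,[[263,169]],z)*1000,'short end mid',ray(m,[[324,261]],z)*1000)
```

```text
red [[ 487.2 -102. ]
 [ 498.    -3.6]
 [ 596.9  -12.7]
 [ 589.7 -114.3]] [542.9 -58.2] [np.float64(-96.2), np.float64(-94.0), np.float64(173.1), np.float64(174.7)] 98.97292635753247 99.31459745275002
slab corners [[ 481.98395626 -101.68287936]
 [ 683.33371207  183.62836707]]
held end [[503.65945939 -89.44438944]] short end mid [[560.4469714  -55.47506165]]
```

```bash
python3 -m crank '[[0.018,0.09,-0.1,-0.1,-1],[0,0,-0.15,0,-1],[0,0,-0.15,0,-1],[0,0,0,0,-1],[0,0,0,0,-1],[0,0,0,0,-1]]'
python3 - <<'E'
from h import *
state();m=r.camera_model('wrist');f=r.grab_frame('wrist');cv2.imwrite('pics/w5.png',f);state()
E
```

```text
clock: 5.35
tcp_pos: [0.5489, -0.0741, 0.075]
orientation: [0.18, 3.135, 0.0]
contact_force: [0.0, -1.2, -0.6]
grip_width: 0.0105
gripper_force: 59.5
t 5.35 tcp [ 0.5489 -0.0741  0.075 ] tooly yaw 83.42 tilt [0.0011 0.0001] w 0.0105 q7 1.54 F [ 0.  -1.2 -0.6]
t 5.40 tcp [ 0.5493 -0.0744  0.0756] tooly yaw 83.39 tilt [0.0025 0.    ] w 0.0106 q7 1.54 F [ 1.6  0.  -0.5]
```

View pics/w5.png

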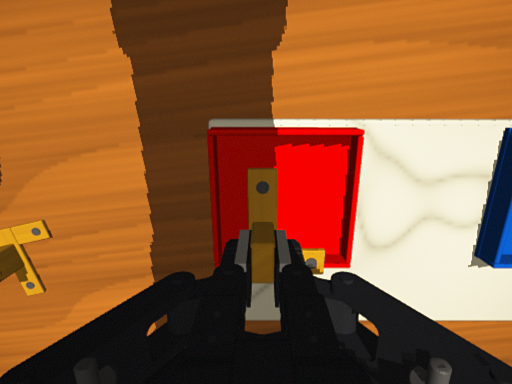

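```bash
python3 -m crank '[[0,0,-0.11,0,-1],[0,0,-0.1,0,-1],[0,0,-0.024,0,-1],[0,0,0,0,-1],[0,0,0,0,-1],[0,0,0,0,-0.5],[0,0,0,0,-0.5],[0,0,0,0,-0.5]]'; python3 -m crank '[[0,0,0.05,0,-0.5],[0,0,0.15,0,-0.5],[0,0,0.2,0,-0.5],[0,0,0.2,0,0.2],[0.02,-0.15,0.2,0,0.2],[0.02,-0.2,0.1,0,0.2],[0.02,-0.2,0,0,0.2],[0.02,-0.2,0,0,0.2]]';python3 -m crank '[[0.02,-0.2,0,0,0.2],[0.02,-0.05,0,0,0.2],[0,0,0,0,0.2],[0,0,0,0,0.2]]'
python3 - <<'E'
from h import *
state();m=r.camera_model('wrist');f=r.grab_frame('wrist');cv2.imwrite('pics/w6.png',f)
np.save('w6.npy',m,allow_pickle=True)
H=hsv(f);b=blobs((H[...,0]>19)&(H[...,0]<32)&(H[...,1]>150)&(H[...,2]>110));
for c in b[:4]: print(cv2.contourArea(c),cv2.boundingRect(c))
f=r.grab_frame('top');cv2.imwrite('pics/top2.png',f)
E
```

```text
clock: 6.07
tcp_pos: [0.5487, -0.0748, 0.028]
orientation: [0.182, 3.135, 0.0]
contact_force: [-0.1, 0.6, 0.2]
grip_width: 0.0213
gripper_force: 0.0
clock: 6.73
tcp_pos: [0.5643, -0.2182, 0.2023]
orientation: [0.179, 3.131, -0.001]
contact_force: [-0.0, 0.3, -0.0]
grip_width: 0.0515
gripper_force: 0.0
clock: 7.07
tcp_pos: [0.5708, -0.2669, 0.1992]
orientation: [-0.184, -3.136, -0.001]
contact_force: [0.6, 0.2, -0.8]
grip_width: 0.051
gripper_force: 0.0
t 7.07 tcp [ 0.5708 -0.2669  0.1992] tooly yaw 83.29 tilt [-0.      0.0005] w 0.0510 q7 1.87 F [ 0.6  0.2 -0.8]
1610.0 (108, 67, 45, 48)
696.0 (236, 145, 38, 57)
442.5 (434, 123, 31, 30)
399.5 (426, 93, 23, 45)
```

View pics/w6.png

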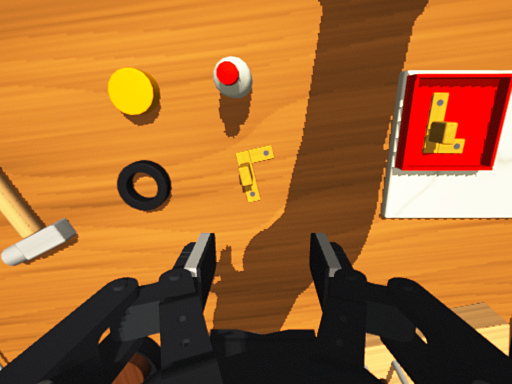

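Run:
```python
from h import *
f=cv2.imread('pics/w6.png');m=np.load('w6.npy',allow_pickle=True).item()
o,y,M=bracket(f,m,(255,173),45,-1)
H=hsv(f);ob,yw=state()
d=o-ob['tcp_pos'][:2];print('move',d*5,'turn',((y+90-yw+90)%180-90)/45)
for n,K,z in(('wax',(H[...,0]>22)&(H[...,0]<32)&(H[...,1]>190)&(H[...,2]>150),.024),('cap',((H[...,0]<5)|(H[...,0]>175))&(H[...,1]>200)&(np.arange(512)[None]<300),.095)):
    c=blobs(K)[0];e=cv2.minEnclosingCircle((ray(m,c[:,0,:],z)*1000).astype(np.float32));print(n,e,cv2.boundingRect(c))
b=ray(m,[[438,124],[442,97],[461,143]],.023);print('placed',b)
t=cv2.imread('pics/top2.png');mt=r.camera_model('top')
Ht=hsv(t)
S=t[205:232,140:170];cv2.imwrite('pics/c4.png',np.hstack([cv2.resize(f[135:210,220:290],(560,600),interpolation=2),cv2.resize(t[200:240,140:170],(200,600)[:2] if 0 else (240,600))]))
```

```text
area 889.0 rect 64.2 x 44.6 origin [ 0.5724 -0.2868] yaw -174.3 check [  6.6 -19.3]
t 7.17 tcp [ 0.5713 -0.2646  0.199 ] tooly yaw 83.49 tilt [-0.0001  0.0014] w 0.0509 q7 1.87 F [ 0.4 -0.5  0.2]
move [ 0.00572917 -0.11081811] turn 0.2707440197814094
wax ((468.1295471191406, -395.1606140136719), 23.474092483520508) (108, 68, 45, 46)
cap ((470.9479064941406, -283.2701721191406), 9.00171184539795) (217, 62, 21, 23)
placed [[ 0.54134749 -0.06867002]
 [ 0.51330365 -0.06618328]
 [ 0.56540601 -0.04180155]]
```

View pics/c4.png

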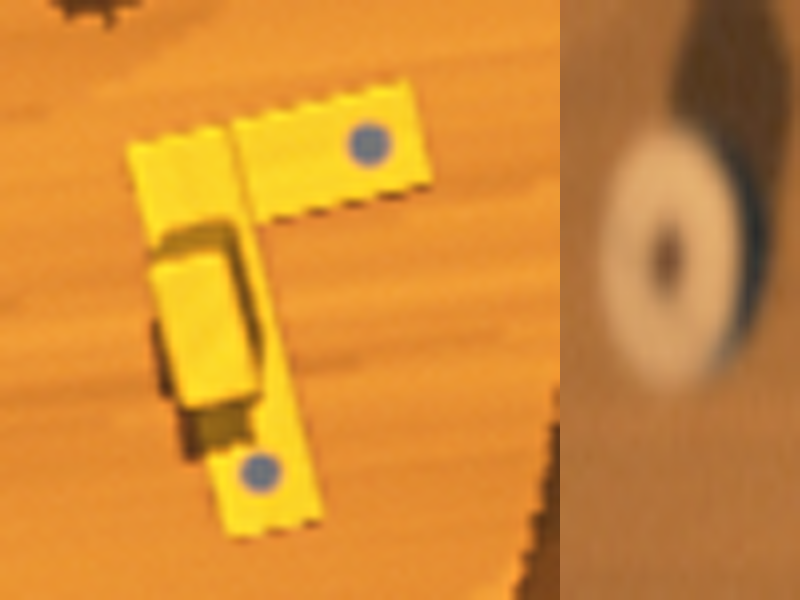

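```bash
python3 -m crank '[[0.003,-0.06,0,0.14,0.2],[0.003,-0.051,0,0.13,0.2],[0,0,-0.15,0,0.2],[0,0,-0.2,0,0.2],[0,0,-0.2,0,0.2],[0,0,-0.2,0,0],[0,0,-0.1,0,0],[0,0,-0.05,0,0]]';python3 -m crank '[[0,0,-0.04,0,0],[0,0,-0.012,0,0],[0,0,0,0,0]]'
python3 - <<'E'
from h import *
state()
E
python3 -m crank '[[0,0,0,0,-1],[0,0,0,0,-1],[0,0,0,0,-1],[0,0,0,0,-1],[0,0,0,0,-1],[0,0,0,0,-1],[0,0,0,0,-1]]'
```

```text
clock: 7.83
tcp_pos: [0.5704, -0.2854, 0.0154]
orientation: [0.156, -3.132, -0.006]
contact_force: [-0.8, 0.6, 0.2]
grip_width: 0.0429
gripper_force: 0.0
clock: 8.08
tcp_pos: [0.5732, -0.2887, 0.0094]
orientation: [-0.152, 3.137, -0.001]
contact_force: [0.1, 0.6, 0.0]
grip_width: 0.0424
gripper_force: 0.0
t 8.08 tcp [ 0.5732 -0.2887  0.0094] tooly yaw 95.56 tilt [ 0.0014 -0.0003] w 0.0424 q7 2.12 F [0.1 0.6 0. ]
clock: 8.67
tcp_pos: [0.5733, -0.2896, 0.0102]
orientation: [-0.151, 3.136, -0.002]
contact_force: [-0.6, 0.4, 7.7]
grip_width: 0.0105
gripper_force: 60.8
```

```bash
python3 -m crank '[[0,0,0.06,0,-1],[0,0,0.2,0,-1],[0,0,0.2,0,-1],[0,0,0.2,0,-1],[0,0.077,0.05,-0.1475,-1],[0,0.077,0,-0.1475,-1],[0,0.077,0,-0.1475,-1],[0,0.077,0,-0.1475,-1]]';python3 -m crank '[[0,0.077,0,-0.1475,-1],[0,0.077,0,-0.1475,-1],[0,0.077,0,-0.1475,-1],[0,0.077,0,-0.1475,-1],[0,0.077,0,-0.1475,-1],[0,0.077,0,-0.1475,-1],[0,0.077,0,-0.1475,-1],[0,0.077,0,-0.1475,-1]]';python3 -m crank '[[0,0.077,0,-0.1475,-1],[0,0.077,0,-0.1475,-1],[0,0.077,0,-0.1475,-1],[0,0.077,0,-0.1475,-1],[0,0.077,0,-0.1475,-1],[0,0.077,0,-0.1475,-1],[0,0.077,0,-0.1475,-1],[0,0.077,0,-0.1475,-1]]';python3 -m crank '[[0,0.077,0,-0.1475,-1],[0,0.077,0,-0.1475,-1],[0,0.077,0,-0.1475,-1],[0,0.077,0,-0.1475,-1],[0,0.077,0,-0.1475,-1],[0,0.077,0,-0.1475,-1],[0,0.077,0,-0.1475,-1],[0,0.077,0,-0.1475,-1]]';python3 -m crank '[[0,0.077,0,-0.1475,-1],[0,0,0,0,-1],[0,0,0,0,-1],[0,0,0,0,-1]]'
python3 - <<'E'
from h import *
state();m=r.camera_model('wrist');f=r.grab_frame('wrist');cv2.imwrite('pics/w7.png',f)
np.save('w7.npy',m,allow_pickle=True);state()
H=hsv(f)
B=blobs((H[...,0]>100)&(H[...,0]<130)&(H[...,1]>150));c=B[0];print(cv2.boundingRect(c))
print('blue',cv2.minAreaRect((ray(m,c[:,0,:],.035)*1000).astype(np.float32)))
E
```

```text
clock: 9.33
tcp_pos: [0.5723, -0.2269, 0.152]
orientation: [0.583, 3.085, 0.001]
contact_force: [0.1, 0.9, -1.2]
grip_width: 0.011
gripper_force: 59.7
clock: 10.0
tcp_pos: [0.5721, -0.1033, 0.1514]
orientation: [1.901, 2.501, 0.001]
contact_force: [0.0, -0.6, -0.7]
grip_width: 0.0106
gripper_force: 59.7
clock: 10.67
tcp_pos: [0.5721, 0.02, 0.1513]
orientation: [-2.818, -1.388, -0.001]
contact_force: [0.2, 0.3, -1.1]
grip_width: 0.0109
gripper_force: 59.7
clock: 11.33
tcp_pos: [0.572, 0.1434, 0.1512]
orientation: [-3.14, 0.018, 0.0]
contact_force: [-0.1, -0.5, -1.1]
grip_width: 0.0103
gripper_force: 59.7
clock: 11.67
tcp_pos: [0.5721, 0.1567, 0.1509]
orientation: [3.136, -0.188, 0.0]
contact_force: [0.8, -1.0, -0.6]
grip_width: 0.0105
gripper_force: 59.7
t 11.67 tcp [0.5721 0.1567 0.1509] tooly yaw -96.86 tilt [ 0.0001 -0.    ] w 0.0105 q7 -1.53 F [ 0.8 -1.  -0.6]
t 11.72 tcp [0.5722 0.1563 0.1509] tooly yaw -96.93 tilt [0.0002 0.0002] w 0.0108 q7 -1.53 F [ 0.2 -0.3 -1. ]
(223, 138, 109, 103)
blue ((566.3587646484375, 144.21681213378906), (99.37384796142578, 101.14993286132812), 83.63125610351562)
```

View pics/w7.png

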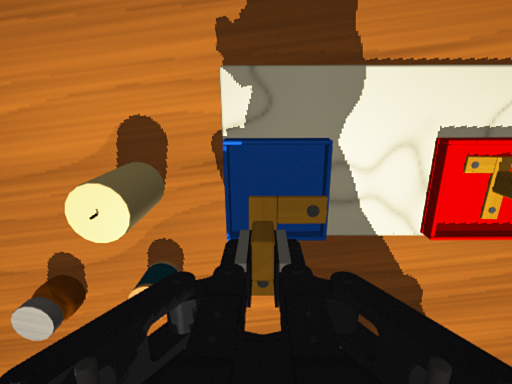

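```bash
python3 -m crank '[[0.013,0.002,-0.15,0,-1],[0,0,-0.18,0,-1],[0,0,-0.15,0,-1],[0,0,-0.1,0,-1],[0,0,-0.027,0,-1],[0,0,0,0,-1],[0,0,0,0,-1],[0,0,0,0,-0.5]]';python3 -m crank '[[0,0,0,0,-0.5],[0,0,0,0,-0.5],[0,0,0.05,0,-0.5],[0,0,0.15,0,-0.5],[0,0,0.2,0,-0.5],[0,0,0.2,0,0.6],[-0.1,0.13,0.2,0,0.6],[-0.15,0.15,0.1,0,0.6]]';python3 -m crank '[[-0.15,0.18,0,0,0.6],[-0.15,0.18,0,0,0.6],[0,0,0,0,0.6],[0,0,0,0,0.6],[0,0,0,0,0.6]]'
python3 - <<'E'
from h import *
state();m=r.camera_model('wrist');f=r.grab_frame('wrist');cv2.imwrite('pics/w8.png',f)
np.save('w8.npy',m,allow_pickle=True);state();print(proj(m,[[.466,.284,.05],[.466,.284,0]]))
E
```

```text
clock: 12.38
tcp_pos: [0.5754, 0.1571, 0.0298]
orientation: [-3.135, 0.192, -0.002]
contact_force: [0.1, 0.1, 0.9]
grip_width: 0.0204
gripper_force: 0.0
clock: 13.05
tcp_pos: [0.5358, 0.203, 0.2043]
orientation: [-3.133, 0.201, -0.012]
contact_force: [0.9, 1.1, -0.9]
grip_width: 0.0569
gripper_force: 0.0
clock: 13.47
tcp_pos: [0.4787, 0.2696, 0.1996]
orientation: [-3.136, 0.19, -0.001]
contact_force: [-0.7, -0.9, 0.0]
grip_width: 0.0685
gripper_force: 0.0
t 13.47 tcp [0.4787 0.2696 0.1996] tooly yaw -96.93 tilt [0.0005 0.0001] w 0.0685 q7 -1.82 F [-0.7 -0.9  0. ]
t 13.52 tcp [0.4793 0.2686 0.1996] tooly yaw -97.05 tilt [ 0.0007 -0.0001] w 0.0684 q7 -1.82 F [ 0.4  0.7 -0.4]
[[251.0076243  191.49710131]
 [252.55197751 179.72847529]]
```

View pics/w8.png

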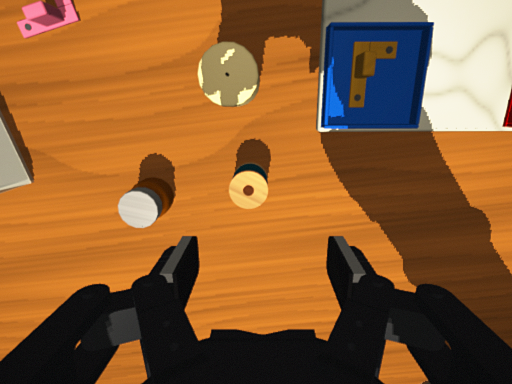

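```bash
cat >> h.py <<'E'
def disc(f,m,uv,z,rad,cond):
    "centre (mm) and radius of the disc on plane z whose mask contains uv's surroundings"
    H=hsv(f).astype(int);K=cond(H);u,v=map(int,uv);w=np.zeros(K.shape,bool);w[max(0,v-rad):v+rad,max(0,u-rad):u+rad]=1
    b=blobs(K&w,30)
    c=cv2.convexHull(b[0]);p=(ray(m,c[:,0,:],z)*1000).astype(np.float32);e=cv2.fitEllipse(p);print(cv2.boundingRect(c),'circle',np.round(cv2.minEnclosingCircle(p)[0],1),'ell',np.round(e[0],1),np.round(e[1],1));return np.array(e[0])/1000
E
python3 - <<'E'
from h import *
f=cv2.imread('pics/w8.png');m=np.load('w8.npy',allow_pickle=True).item();H=hsv(f)
for u in(233,240,256,262,268,275): print(u,H[195,u],end=' ')
for v in(165,172,178,200,206,212): print(v,H[v,252],end=' ')
print()
for s in(120,150,170):
  try: disc(f,m,(249,190),.05,28,lambda H:(H[...,1]<s)&(H[...,2]>150))
  except Exception as e: print(e)
print(ray(m,[[249,189.5]],.05))
# slab centre line from wrist: right/left edges via both trays
E
```

```text
233 [ 19 143 245] 240 [ 20 141 248] 256 [ 20 139 248] 262 [ 22 132 251] 268 [ 14 206 207] 275 [ 14 201 211] 165 [ 95 233  34] 172 [ 22 137 255] 178 [ 22 135 252] 200 [ 18 147 243] 206 [ 20 144 246] 212 [ 15 208 212] 
list index out of range
(230, 172, 38, 36) circle [468.2 286.9] ell [468.2 286.9] [40.7 41. ]
(229, 171, 39, 38) circle [468.4 286.9] ell [468.4 286.8] [42.  42.7]
[[0.46849103 0.28584759]]
```

```bash
python3 -m crank '[[-0.0535,0.089,0,0,0.6],[0,0,-0.15,0,0.6],[0,0,-0.2,0,0.6],[0,0,-0.2,0,0.6],[0,0,-0.2,0,0.6],[0,0,-0.12,0,0.6],[0,0,-0.053,0,0.6],[0,0,0,0,0.6]]'
python3 - <<'E'
from h import *
state()
E
python3 -m crank '[[0,0,0,0,0.6],[0,0,0,0,-1],[0,0,0,0,-1],[0,0,0,0,-1],[0,0,0,0,-1],[0,0,0,0,-1]]' 40;  python3 - <<'E'
from h import *
state()
E
```

```text
clock: 14.18
tcp_pos: [0.4681, 0.285, 0.0128]
orientation: [3.132, -0.196, -0.003]
contact_force: [-0.5, 0.6, 0.6]
grip_width: 0.0683
gripper_force: 0.0
t 14.18 tcp [0.4681 0.285  0.0128] tooly yaw -97.15 tilt [-0.0023 -0.0029] w 0.0683 q7 -1.64 F [-0.5  0.6  0.6]
clock: 14.68
tcp_pos: [0.4693, 0.2878, 0.0162]
orientation: [-3.134, 0.191, -0.004]
contact_force: [-0.6, -0.8, 6.9]
grip_width: 0.04
gripper_force: 39.5
t 14.68 tcp [0.4693 0.2878 0.0162] tooly yaw -96.99 tilt [0.0025 0.0017] w 0.0400 q7 -1.64 F [-0.6 -0.8  6.9]
```

```bash
python3 -m crank '[[0,0,0.1,0,-1],[0,0,0.2,0,-1],[0,0,0.2,0,-1],[0,0,0.2,0,-1],[0.04,-0.11,0,0,-1],[0.053,-0.15,0,0,-1],[0.055,-0.16,0,0,-1],[0.055,-0.16,0,0,-1]]'; python3 -m crank '[[0.055,-0.16,0,0,-1],[0.055,-0.16,0,0,-1],[0.055,-0.16,0,0,-1],[0.055,-0.16,0,0,-1],[0,0,0,0,-1],[0,0,0,0,-1],[0,0,0,0,-1]]'
python3 - <<'E'
from h import *
state();m=r.camera_model('wrist');f=r.grab_frame('wrist');cv2.imwrite('pics/w9.png',f);np.save('w9.npy',m,allow_pickle=True);state()
H=hsv(f)
red=blobs(((H[...,0]<6)|(H[...,0]>174))&(H[...,1]>180)&(H[...,2]>70));blue=blobs((H[...,0]>100)&(H[...,0]<130)&(H[...,1]>150))
ps=[]
for n,c in(('red',red[0]),('blue',blue[0])):
    p=(ray(m,c[:,0,:],.035)*1000).astype(np.float32);print(n,cv2.boundingRect(c),cv2.minAreaRect(p))
E
```

```text
clock: 15.35
tcp_pos: [0.509, 0.171, 0.1556]
orientation: [-3.134, 0.188, -0.002]
contact_force: [0.3, -0.4, -1.1]
grip_width: 0.0404
gripper_force: 40.6
clock: 15.93
tcp_pos: [0.5526, 0.0439, 0.1549]
orientation: [-3.135, 0.191, -0.001]
contact_force: [-0.2, 0.3, 0.3]
grip_width: 0.0405
gripper_force: 40.6
t 15.93 tcp [0.5526 0.0439 0.1549] tooly yaw -96.99 tilt [0.0004 0.001 ] w 0.0405 q7 -1.36 F [-0.2  0.3  0.3]
t 15.98 tcp [0.5525 0.0447 0.1547] tooly yaw -96.89 tilt [0.    0.001] w 0.0403 q7 -1.36 F [-0.6  0.2 -1.4]
red (313, 131, 117, 102) ((542.5521850585938, -56.42488479614258), (102.69490051269531, 100.67558288574219), 83.27903747558594)
blue (98, 132, 117, 102) ((566.0042114257812, 143.3634490966797), (102.55101013183594, 100.77860260009766), 83.36302947998047)
```

```bash
python3 -m crank '[[0.006,-0.005,-0.15,0,-1],[0,0,-0.18,0,-1],[0,0,-0.15,0,-1],[0,0,-0.09,0,-1],[0,0,-0.044,0,-1],[0,0,0,0,-1],[0,0,0,0,-1]]'
python3 - <<'E'
from h import *
state()
E
```

```text
clock: 16.57
tcp_pos: [0.5539, 0.0437, 0.0318]
orientation: [-3.136, 0.188, 0.0]
contact_force: [0.2, 0.1, -0.8]
grip_width: 0.0403
gripper_force: 41.5
t 16.57 tcp [0.5539 0.0437 0.0318] tooly yaw -96.86 tilt [-0.      0.0002] w 0.0403 q7 -1.21 F [ 0.2  0.1 -0.8]
```

```bash
python3 -m crank '[[0,0,-0.004,0,-1],[0,0,0,0,-1],[0,0,0,0,-0.03],[0,0,0,0,0.3],[0,0,0,0,0.3],[0,0,0,0,0.3],[0,0,0.1,0,0.3],[0,0,0.2,0,0.3]]';python3 -m crank '[[0,0,0.2,0,0.3],[0,0,0.2,0,0.3],[0,0,0.1,0,0.6],[0,0,0,0,0.6],[0,0,0,0,0.6],[0,0,0,0,0.6]]'
python3 - <<'E'
from h import *
state();m=r.camera_model('wrist');f=r.grab_frame('wrist');cv2.imwrite('pics/w10.png',f);np.save('w10.npy',m,allow_pickle=True);o,_=state()
p=proj(m,[[.554,.0435,.065]]);print(p);H=hsv(f);print(H[int(p[0,1])-8,int(p[0,0])],H[int(p[0,1])+5,int(p[0,0])+8])
E
```

```text
clock: 17.23
tcp_pos: [0.551, 0.0425, 0.0884]
orientation: [3.134, -0.191, -0.011]
contact_force: [1.4, 1.1, 0.9]
grip_width: 0.0549
gripper_force: 0.0
clock: 17.73
tcp_pos: [0.5532, 0.0427, 0.1902]
orientation: [-3.136, 0.191, 0.002]
contact_force: [-0.6, -0.5, 0.1]
grip_width: 0.0684
gripper_force: 0.0
t 17.73 tcp [0.5532 0.0427 0.1902] tooly yaw -96.96 tilt [-0.0012  0.0003] w 0.0684 q7 -1.39 F [-0.6 -0.5  0.1]
t 17.78 tcp [0.5529 0.0426 0.1897] tooly yaw -96.96 tilt [-0.002  -0.0002] w 0.0683 q7 -1.39 F [-0.3  0.4 -0.1]
[[262.01970899 183.88850441]]
[ 15 160 140] [ 15 161 138]
```

Run:
```python
from h import *
f=cv2.imread('pics/w10.png');m=np.load('w10.npy',allow_pickle=True).item()
s=disc(f,m,(262,184),.065,35,lambda H:(H[...,0]>9)&(H[...,0]<26)&(H[...,1]>90)&(H[...,2]>70))
H=hsv(f)
red=blobs(((H[...,0]<6)|(H[...,0]>174))&(H[...,1]>180)&(H[...,2]>60))[0];blue=blobs((H[...,0]>100)&(H[...,0]<130)&(H[...,1]>150))
for b in blue[:3]: print(cv2.boundingRect(b))
q=[]
for c in(red,blue[0]):
    e=cv2.minAreaRect((ray(m,c[:,0,:],.035)*1000).astype(np.float32));print(e);q.append(e[0])
print('mid',np.mean(q,0))
```

```text
(241, 164, 44, 43) circle [552.3  43.2] ell [552.2  43.2] [42.1 42.9]
(116, 130, 103, 90)
((542.0584106445312, -56.90855026245117), (102.17181396484375, 99.98324584960938), 83.08712005615234)
((565.98291015625, 143.12091064453125), (102.21131134033203, 98.98603820800781), 83.02632904052734)
mid [554.0206604   43.10618019]
```

```bash
python3 -m crank '[[-0.02,-0.1,0,0,0.7],[-0.033,-0.16,0,0,0.7],[-0.033,-0.16,0,0,0.7],[-0.033,-0.16,0,0,0.7],[-0.033,-0.16,0,0,0.7],[-0.033,-0.16,0,0,0.7],[-0.033,-0.16,0,0,0.7],[-0.033,-0.16,0,0,0.7]]';python3 -m crank '[[-0.033,-0.16,0,0,0.7],[-0.033,-0.16,0,0,0.7],[-0.033,-0.16,0,0,0.7],[-0.033,-0.16,0,0,0.7],[-0.033,-0.16,0,0,0.7],[-0.033,-0.16,0,0,0.7],[0,-0.01,0,0,0.7],[0,0,0,0,0.7]]';python3 -m crank '[[0,0,0,0,0.7],[0,0,0,0,0.7]]'
python3 - <<'E'
from h import *
state();m=r.camera_model('wrist');f=r.grab_frame('wrist');cv2.imwrite('pics/w11.png',f);np.save('w11.npy',m,allow_pickle=True);o,_=state()
p=proj(m,[[.468,-.395,.024],[.471,-.283,.095]]);print(p)
s=disc(f,m,p[0],.024,50,lambda H:(H[...,0]>21)&(H[...,0]<33)&(H[...,1]>180)&(H[...,2]>190))
H=hsv(f);u,v=p[0].astype(int);print([H[v+k,u].tolist() for k in(-40,-32,-26,-20,0,20,26,32)])
for c in blobs(((H[...,0]<5)|(H[...,0]>175))&(H[...,1]>200)): print(cv2.boundingRect(c),cv2.minEnclosingCircle((ray(m,c[:,0,:],.095)*1000).astype(np.float32)))
E
```

```text
clock: 18.45
tcp_pos: [0.5022, -0.2027, 0.1895]
orientation: [-3.136, 0.191, 0.004]
contact_force: [-0.1, -0.2, 0.3]
grip_width: 0.0728
gripper_force: 0.0
clock: 19.12
tcp_pos: [0.4618, -0.3978, 0.1896]
orientation: [3.135, -0.199, -0.004]
contact_force: [-0.2, 0.6, 0.5]
grip_width: 0.0728
gripper_force: 0.0
clock: 19.28
tcp_pos: [0.4644, -0.3939, 0.1898]
orientation: [-3.134, 0.188, 0.002]
contact_force: [0.3, 0.2, 0.6]
grip_width: 0.0724
gripper_force: 0.0
t 19.28 tcp [ 0.4644 -0.3939  0.1898] tooly yaw -96.88 tilt [-0.0013  0.0018] w 0.0724 q7 -0.62 F [0.3 0.2 0.6]
t 19.33 tcp [ 0.4647 -0.3938  0.1901] tooly yaw -96.85 tilt [-0.0009  0.0015] w 0.0724 q7 -0.62 F [-0.3  0.6  0.5]
[[263.68964985 171.45130191]
 [138.21903046 201.18123831]]
(244, 151, 41, 41) circle [ 468.1 -395. ] ell [ 468.1 -395.1] [45.6 45.9]
[[14, 202, 197], [12, 196, 91], [13, 196, 87], [23, 255, 255], [24, 255, 252], [22, 255, 249], [15, 207, 198], [15, 207, 201]]
(130, 189, 25, 22) ((472.1111755371094, -286.6021728515625), 11.9927339553833)
(0, 150, 10, 37) ((514.3098754882812, -172.5875244140625), 16.33119010925293)
```

```bash
python3 -m crank '[[0.018,-0.006,-0.1,0,0.7],[0,0,-0.2,0,0.7],[0,0,-0.2,0,0.7],[0,0,-0.2,0,0.7],[0,0,-0.13,0,0.7],[0,0,-0.07,0,0.7],[0,0,-0.04,0,0.7],[0,0,0,0,0.7]]'; python3 -m crank '[[0,0,0,0,0.7]]'
python3 - <<'E'
from h import *
state()
E
python3 -m crank '[[0,0,0,0,-1],[0,0,0,0,-1],[0,0,0,0,-1],[0,0,0,0,-1],[0,0,0,0,-1],[0,0,0,0,-1]]' 40;  python3 - <<'E'
from h import *
state()
E
```

```text
clock: 20.0
tcp_pos: [0.4678, -0.3959, 0.0021]
orientation: [-3.135, 0.189, 0.002]
contact_force: [-0.2, 0.1, -0.8]
grip_width: 0.0725
gripper_force: 0.0
clock: 20.08
tcp_pos: [0.4685, -0.3972, 0.004]
orientation: [3.135, -0.19, 0.002]
contact_force: [0.4, 0.5, 0.8]
grip_width: 0.0728
gripper_force: 0.0
t 20.08 tcp [ 0.4685 -0.3972  0.004 ] tooly yaw -96.95 tilt [ 0.0013 -0.0011] w 0.0728 q7 -0.46 F [0.4 0.5 0.8]
clock: 20.58
tcp_pos: [0.4687, -0.3976, 0.0048]
orientation: [3.135, -0.191, 0.004]
contact_force: [-1.5, 0.7, 6.3]
grip_width: 0.0466
gripper_force: 40.3
t 20.58 tcp [ 0.4687 -0.3976  0.0048] tooly yaw -96.98 tilt [ 0.0028 -0.0013] w 0.0466 q7 -0.46 F [-1.5  0.7  6.3]
```

```bash
python3 -m crank '[[0,0,0.08,0,-1],[0,0,0.2,0,-1],[0,0,0.2,0,-1],[0,0,0.2,0,-1],[0.02,0.1,0.05,0,-1],[0.03,0.15,0,0,-1],[0.031,0.163,0,0,-1],[0.031,0.163,0,0,-1]]';python3 -m crank '[[0.031,0.163,0,0,-1],[0.031,0.163,0,0,-1],[0.031,0.163,0,0,-1],[0.031,0.163,0,0,-1],[0.031,0.163,0,0,-1],[0.031,0.163,0,0,-1],[0.031,0.163,0,0,-1],[0.031,0.163,0,0,-1]]';python3 -m crank '[[0.031,0.163,0,0,-1],[0.031,0.163,0,0,-1],[0,0,0,0,-1],[0,0,0,0,-1],[0,0,0,0,-1]]'
python3 - <<'E'
from h import *
state();m=r.camera_model('wrist');f=r.grab_frame('wrist');cv2.imwrite('pics/w12.png',f);np.save('w12.npy',m,allow_pickle=True);o,_=state();x=o['tcp_pos']
p=proj(m,[[x[0],x[1],x[2]+.0195],[.5525,.0432,.065]]);print(p)
H=hsv(f);u,v=p[0].astype(int);print([H[v+k,u].tolist() for k in range(-60,40,10)])
K=(H[...,0]>18)&(H[...,0]<33)&(H[...,1]>170)&(H[...,2]>60);b=blobs(K);print([cv2.boundingRect(c) for c in b[:5]])
E
```

```text
clock: 21.25
tcp_pos: [0.4902, -0.2809, 0.1508]
orientation: [-3.136, 0.194, -0.004]
contact_force: [1.0, 0.3, -0.1]
grip_width: 0.0467
gripper_force: 41.4
clock: 21.92
tcp_pos: [0.5398, -0.0192, 0.1504]
orientation: [-3.135, 0.192, -0.002]
contact_force: [0.7, 0.1, -0.0]
grip_width: 0.0465
gripper_force: 41.4
clock: 22.33
tcp_pos: [0.552, 0.0439, 0.1498]
orientation: [-3.136, 0.191, -0.001]
contact_force: [-0.6, -0.9, -0.5]
grip_width: 0.0466
gripper_force: 41.4
t 22.33 tcp [0.552  0.0439 0.1498] tooly yaw -96.99 tilt [0.0009 0.0001] w 0.0466 q7 -1.34 F [-0.6 -0.9 -0.5]
t 22.38 tcp [0.5519 0.0431 0.1497] tooly yaw -97.08 tilt [0.0008 0.    ] w 0.0465 q7 -1.34 F [ 0.6 -0.1 -0.7]
[[264.88696234 263.64146686]
 [263.70493134 197.05531964]]
[[8, 168, 47], [17, 255, 101], [18, 255, 157], [17, 255, 148], [17, 255, 148], [17, 255, 148], [18, 255, 147], [17, 255, 147], [18, 255, 149], [18, 255, 145]]
[(348, 150, 56, 63), (134, 148, 46, 62), (270, 271, 39, 34), (127, 173, 15, 18), (162, 149, 17, 7)]
```

Run:
```python
from h import *
f=cv2.imread('pics/w12.png');m=np.load('w12.npy',allow_pickle=True).item();H=hsv(f).astype(int)
K=(H[...,0]>=15)&(H[...,0]<=21)&(H[...,1]>235)&(H[...,2]>85);K[:190]=0;K[275:]=0;K[:,:210]=0;K[:,320:]=0
c=blobs(K)[0];print(cv2.boundingRect(c))
P=c[:,0,:];top=P[P[:,1]<P[:,1].min()+14];q=ray(m,top,.1497-.0045)*1000
# circle fit of rim arc, radius fixed 24
from scipy.optimize import least_squares
s=least_squares(lambda a:np.hypot(q[:,0]-a[0],q[:,1]-a[1])-24,[552,43]);print(s.x,np.std(s.fun),len(q),top.min(0),top.max(0))
```

```text
(216, 206, 94, 69)
[549.74614831  44.65576626] 0.2318526513725707 66 [232 206] [294 219]
```

```bash
python3 -m crank '[[0.012,-0.003,-0.1,0,-1],[0,0,-0.14,0,-1],[0,0,-0.1,0,-1],[0,0,-0.053,0,-1],[0,0,0,0,-1],[0,0,0,0,-1],[0,0,0,0,-1]]'
python3 - <<'E'
from h import *
state()
E
```

```text
clock: 22.97
tcp_pos: [0.555, 0.0429, 0.0712]
orientation: [-3.136, 0.193, -0.002]
contact_force: [0.7, 0.2, -0.9]
grip_width: 0.0467
gripper_force: 44.5
t 22.97 tcp [0.555  0.0429 0.0712] tooly yaw -97.06 tilt [ 0.0013 -0.    ] w 0.0467 q7 -1.25 F [ 0.7  0.2 -0.9]
```

```bash
python3 -m crank '[[0,0,-0.005,0,-1],[0,0,0,0,-1],[0,0,0,0,-1]]'
python3 - <<'E'
from h import *
state()
E
```

```text
clock: 23.22
tcp_pos: [0.5547, 0.0439, 0.0697]
orientation: [-3.135, 0.191, -0.001]
contact_force: [0.1, -0.2, -0.8]
grip_width: 0.0466
gripper_force: 44.5
t 23.22 tcp [0.5547 0.0439 0.0697] tooly yaw -96.97 tilt [0.0007 0.0003] w 0.0466 q7 -1.25 F [ 0.1 -0.2 -0.8]
```

```bash
python3 -m crank '[[0,0,-0.004,0,-1],[0,0,0,0,-1],[0,0,0,0,-1]]'; python3 -m crank '[[0,0,-0.004,0,-1],[0,0,0,0,-1],[0,0,0,0,-1]]'
```

```text
clock: 23.47
tcp_pos: [0.5544, 0.0439, 0.0685]
orientation: [3.136, -0.191, -0.0]
contact_force: [0.4, 0.5, -0.7]
grip_width: 0.0464
gripper_force: 44.6
clock: 23.72
tcp_pos: [0.5547, 0.0438, 0.068]
orientation: [-3.135, 0.191, -0.001]
contact_force: [-0.7, 0.2, 3.5]
grip_width: 0.0467
gripper_force: 45.1
```

```bash
python3 -m crank '[[0,0,0,0,0.15],[0,0,0,0,0.3],[0,0,0,0,0.45],[0,0,0,0,0.45],[0,0,0.05,0,0.5],[0,0,0.15,0,0.5],[0,0,0.2,0,0.5],[0,0,0.2,0,0.5]]'; python3 -m crank '[[0,0,0,0,0.5],[0,0,0,0,0.5],[0,0,0,0,0.5]]'
python3 - <<'E'
from h import *
state();m=r.camera_model('wrist');f=r.grab_frame('wrist');cv2.imwrite('pics/w13.png',f);np.save('w13.npy',m,allow_pickle=True);state()
g=r.grab_frame('scene');cv2.imwrite('pics/s13.png',g)
p=proj(m,[[.554,.0435,.089]])[0];H=hsv(f).astype(int);u,v=p.astype(int);print(p,[H[v+k,u].tolist() for k in range(-50,60,10)])
disc(f,m,p,.089,50,lambda H:(H[...,0]>=15)&(H[...,0]<=30)&(H[...,1]>225)&(H[...,2]>100))
ms=r.camera_model('scene');q=proj(ms,[[.554,.0435,.015],[.554,.0435,.04],[.554,.0435,.077]]).astype(int);G=hsv(g)
print(q.tolist(),[G[b,a].tolist() for a,b in q])
E
```

```text
clock: 24.38
tcp_pos: [0.5536, 0.0433, 0.1891]
orientation: [3.134, -0.193, -0.003]
contact_force: [1.6, 0.5, 0.3]
grip_width: 0.0638
gripper_force: 0.0
clock: 24.63
tcp_pos: [0.5541, 0.0442, 0.1878]
orientation: [-3.135, 0.191, 0.0]
contact_force: [-1.2, -0.6, -0.1]
grip_width: 0.0641
gripper_force: 0.0
t 24.63 tcp [0.5541 0.0442 0.1878] tooly yaw -96.95 tilt [-0.0001  0.0007] w 0.0641 q7 -1.38 F [-1.2 -0.6 -0.1]
t 24.68 tcp [0.5536 0.0441 0.187 ] tooly yaw -96.96 tilt [-0.0015  0.0002] w 0.0641 q7 -1.38 F [-0.6  0.1 -0.5]
[263.75523627 192.74285933] [[23, 53, 134], [21, 52, 113], [16, 62, 45], [18, 255, 151], [18, 255, 150], [18, 255, 149], [18, 255, 150], [17, 255, 147], [13, 192, 93], [13, 207, 96], [14, 210, 102]]
(237, 164, 53, 54) circle [555.8  44.6] ell [555.5  44.2] [46.3 49.9]
[[263, 199], [263, 194], [263, 187]] [[96, 129, 69], [17, 179, 140], [17, 179, 155]]
```

Run:
```python
from h import *
from scipy.optimize import least_squares
f=cv2.imread('pics/w13.png');m=np.load('w13.npy',allow_pickle=True).item();H=hsv(f).astype(int)
K=(H[...,0]>=15)&(H[...,0]<=30)&(H[...,1]>225)&(H[...,2]>100);K[:150]=0;K[235:]=0;K[:,:210]=0;K[:,320:]=0
P=blobs(K)[0][:,0,:]
for sel,z in((P[:,1]>192,.089),(P[:,1]<172,.065)):
    q=ray(m,P[sel],z)*1000
    s=least_squares(lambda a:np.hypot(q[:,0]-a[0],q[:,1]-a[1])-24,[552,43],loss='soft_l1');print(z,s.x.round(1),np.std(s.fun).round(2),len(q))
    if z==.065: print(P[sel][::6].tolist())
c=-m['R'].T@m['t'];print(c)
```

```text
0.089 [555.5  44.2] 0.46 70
0.065 [550.3  44.3] 1.36 56
[[256, 164], [257, 167], [251, 170], [275, 170], [269, 168], [264, 165], [270, 165], [270, 165], [264, 164], [258, 164]]
[0.62951124 0.03528523 0.33198952]
```

```bash
python3 -m crank '[[-0.02,-0.1,0,0,0.5],[-0.04,-0.154,0,0,0.5],[-0.0415,-0.164,0.05,0,0.5],[-0.0415,-0.164,0,0,0.5],[-0.0415,-0.164,0,0,0.5],[-0.0415,-0.164,0,0,0.5],[-0.0415,-0.164,0,0,0.5],[-0.0415,-0.164,0,0,0.5]]';python3 -m crank '[[-0.0415,-0.164,0,0,0.5],[-0.0415,-0.164,0,0,0.5],[-0.022,-0.074,0,0,0.5],[0,0,0,0,0.5],[0,0,0,0,0.5],[0,0,0,0,0.5]]'
python3 - <<'E'
from h import *
state();m=r.camera_model('wrist');f=r.grab_frame('wrist');cv2.imwrite('pics/w14.png',f);np.save('w14.npy',m,allow_pickle=True);state()
H=hsv(f)
for c in blobs(((H[...,0]<5)|(H[...,0]>175))&(H[...,1]>180)&(H[...,2]>60)): print(cv2.boundingRect(c),cv2.minEnclosingCircle((ray(m,c[:,0,:],.095)*1000).astype(np.float32)))
p=proj(m,[[.471,-.284,.095],[.471,-.284,0],[.471,-.284,.05]]);print(p)
W=blobs((H[...,1]<90)&(H[...,2]>90)&(np.arange(384)[:,None]<260))
for c in W[:4]: print(cv2.boundingRect(c),cv2.contourArea(c))
t=r.grab_frame('top');cv2.imwrite('pics/top3.png',t);mt=r.camera_model('top');print('top wax')
disc(t,mt,proj(mt,[[.554,.044,.089]])[0],.089,25,lambda H:(H[...,0]>=15)&(H[...,0]<=32)&(H[...,1]>200)&(H[...,2]>120))
E
```

```text
clock: 25.4
tcp_pos: [0.4912, -0.2049, 0.1966]
orientation: [-3.136, 0.191, 0.004]
contact_force: [-0.1, -0.5, -0.7]
grip_width: 0.064
gripper_force: 0.0
clock: 25.9
tcp_pos: [0.4716, -0.283, 0.1967]
orientation: [-3.135, 0.19, 0.003]
contact_force: [-0.2, 0.8, -0.5]
grip_width: 0.0639
gripper_force: 0.0
t 25.90 tcp [ 0.4716 -0.283   0.1967] tooly yaw -96.94 tilt [-0.0017  0.0011] w 0.0639 q7 -0.80 F [-0.2  0.8 -0.5]
t 25.95 tcp [ 0.4719 -0.2826  0.1969] tooly yaw -96.87 tilt [-0.0014  0.0011] w 0.0643 q7 -0.80 F [-0.2  0.2 -1. ]
(0, 87, 108, 95) ((542.2781372070312, -107.6834716796875), 58.55948257446289)
(255, 181, 19, 21) ((471.9013671875, -283.9460754394531), 9.828435897827148)
[[264.19198666 192.05279046]
 [263.80191565 168.92292253]
 [263.97783506 179.35433765]]
(0, 20, 113, 162) 6200.5
(248, 157, 33, 38) 723.0
(0, 149, 10, 33) 127.0
(481, 0, 31, 15) 107.0
top wax
(242, 173, 16, 17) circle [552.8  42.7] ell [552.8  42.7] [37.8 41.8]
```

```bash
python3 -m crank '[[0,-0.006,-0.1,0,0.5],[0,0,-0.18,0,0.5],[0,0,-0.2,0,0.5],[0,0,-0.18,0,0.5],[0,0,-0.12,0,0.5],[0,0,-0.069,0,0.5],[0,0,0,0,0.5],[0,0,0,0,0.5]]'
python3 - <<'E'
from h import *
state()
E
python3 -m crank '[[0,0,0,0,-1],[0,0,0,0,-1],[0,0,0,0,-1],[0,0,0,0,-1],[0,0,0,0,-1],[0,0,0,0,-1]]' 40;  python3 - <<'E'
from h import *
state()
E
```

```text
clock: 26.67
tcp_pos: [0.472, -0.2851, 0.0282]
orientation: [3.136, -0.19, -0.001]
contact_force: [0.1, -0.9, 0.3]
grip_width: 0.0642
gripper_force: 0.0
t 26.67 tcp [ 0.472  -0.2851  0.0282] tooly yaw -96.93 tilt [-0.0004 -0.    ] w 0.0642 q7 -0.60 F [ 0.1 -0.9  0.3]
clock: 27.17
tcp_pos: [0.4729, -0.2858, 0.0296]
orientation: [3.135, -0.191, 0.005]
contact_force: [-0.1, 1.2, 6.4]
grip_width: 0.0348
gripper_force: 39.4
t 27.17 tcp [ 0.4729 -0.2858  0.0296] tooly yaw -96.97 tilt [ 0.0031 -0.0007] w 0.0348 q7 -0.60 F [-0.1  1.2  6.4]
```

```bash
python3 -m crank '[[0,0,0.08,0,-1],[0,0,0.18,0,-1],[0,0,0.2,0,-1],[0,0,0.15,0,-1],[0.04,0.08,0,0,-1],[0.07,0.138,0,0,-1],[0.077,0.153,0,0,-1],[0.077,0.153,0,0,-1]]';python3 -m crank '[[0.077,0.153,0,0,-1],[0.077,0.153,0,0,-1],[0.077,0.153,0,0,-1],[0.077,0.153,0,0,-1],[0.077,0.153,0,0,-1],[0.077,0.153,0,0,-1],[0.077,0.156,0,0,-1],[0,0,0,0,-1]]';python3 -m crank '[[0,0,0,0,-1],[0,0,0,0,-1],[0,0,0,0,-1]]'
python3 - <<'E'
from h import *
state();m=r.camera_model('wrist');f=r.grab_frame('wrist');cv2.imwrite('pics/w15.png',f);np.save('w15.npy',m,allow_pickle=True);state()
E
```

```text
clock: 27.83
tcp_pos: [0.5251, -0.1797, 0.1513]
orientation: [-3.135, 0.193, -0.004]
contact_force: [0.3, -0.1, -2.0]
grip_width: 0.0348
gripper_force: 40.3
clock: 28.5
tcp_pos: [0.6354, 0.044, 0.15]
orientation: [-3.133, 0.173, -0.003]
contact_force: [0.6, 1.7, -0.3]
grip_width: 0.0348
gripper_force: 40.3
clock: 28.75
tcp_pos: [0.6318, 0.0327, 0.1506]
orientation: [3.135, -0.194, 0.001]
contact_force: [0.0, -0.4, -0.1]
grip_width: 0.0343
gripper_force: 40.3
t 28.75 tcp [0.6318 0.0327 0.1506] tooly yaw -97.10 tilt [ 0.0005 -0.0003] w 0.0343 q7 -1.31 F [ 0.  -0.4 -0.1]
t 28.80 tcp [0.6318 0.0326 0.1505] tooly yaw -97.12 tilt [ 0.0004 -0.0001] w 0.0344 q7 -1.31 F [-0.2 -0.3 -0.6]
```

```bash
python3 -m crank '[[0.006,0.007,-0.1,0,-1],[0,0,-0.16,0,-1],[0,0,-0.14,0,-1],[0,0,-0.09,0,-1],[0,0,-0.045,0,-1],[0,0,0,0,-1],[0,0,0,0,-1],[0,0,0,0,-1]]'; python3 -m crank '[[0,0,-0.004,0,-1],[0,0,0,0,-1],[0,0,0,0,-1]]';python3 -m crank '[[0,0,-0.003,0,-1],[0,0,0,0,-1],[0,0,0,0,-1]]'
```

```text
clock: 29.47
tcp_pos: [0.6336, 0.0346, 0.0435]
orientation: [3.136, -0.193, 0.001]
contact_force: [-0.3, 0.1, -1.5]
grip_width: 0.0346
gripper_force: 42.4
clock: 29.72
tcp_pos: [0.6336, 0.0348, 0.0432]
orientation: [3.136, -0.192, 0.001]
contact_force: [-2.1, -0.4, 6.1]
grip_width: 0.0347
gripper_force: 43.2
clock: 29.97
tcp_pos: [0.6337, 0.0348, 0.0431]
orientation: [-3.135, 0.192, -0.001]
contact_force: [-3.9, 0.0, 11.0]
grip_width: 0.0346
gripper_force: 43.7
```

```bash
python3 -m crank '[[0,0,0.004,0,-1],[0,0,0,0,-1],[0,0,0,0,0],[0,0,0,0,0.3],[0,0,0,0,0.3],[0,0,0,0,0.3],[0,0,0.08,0,0.3],[0,0,0.18,0,0.3]]'; python3 -m crank '[[0,0,0.2,0,0.3],[0,0,0.2,0,0.3],[0,0,0.1,0,0.3],[0,0,0,0,0.3],[0,0,0,0,0.3]]';python3 - <<'E'
from h import *
state();m=r.camera_model('wrist');f=r.grab_frame('wrist');cv2.imwrite('pics/w16.png',f);np.save('w16.npy',m,allow_pickle=True);state()
H=hsv(f)
for c in blobs(((H[...,0]<6)|(H[...,0]>174))&(H[...,1]>170)&(H[...,2]>50)): print('red',cv2.boundingRect(c),np.round(cv2.minEnclosingCircle((ray(m,c[:,0,:],.11)*1000).astype(np.float32))[0],1))
print(proj(m,[[.6326,.034,.11],[.554,.0435,.089],[.667,.029,.015]]))
E
```

```text
clock: 30.63
tcp_pos: [0.6305, 0.0361, 0.0916]
orientation: [3.134, -0.191, -0.012]
contact_force: [0.1, 0.6, 0.9]
grip_width: 0.0556
gripper_force: 0.0
clock: 31.05
tcp_pos: [0.6342, 0.0356, 0.1965]
orientation: [-3.135, 0.191, -0.005]
contact_force: [-0.3, 0.4, -0.8]
grip_width: 0.0557
gripper_force: 0.0
t 31.05 tcp [0.6342 0.0356 0.1965] tooly yaw -96.98 tilt [0.0032 0.001 ] w 0.0557 q7 -1.35 F [-0.3  0.4 -0.8]
t 31.10 tcp [0.6333 0.0359 0.1949] tooly yaw -96.97 tilt [0.0005 0.0007] w 0.0557 q7 -1.35 F [-0.1 -0.4 -1. ]
red (306, 198, 92, 82) [584.8 -36.4]
red (253, 191, 21, 23) [630.1  36.1]
[[265.11150523 198.92840111]
 [264.88577741 267.08778861]
 [265.22901307 143.54459943]]
```

```bash
python3 -m crank '[[-0.05,-0.1,0.1,0,0.3],[-0.1,-0.15,0,0,0.3],[-0.1,-0.17,0,0,0.3],[-0.1,-0.17,0,0,0.3],[-0.1,-0.17,0,0,0.3],[-0.1,-0.17,0,0,0.3],[-0.1,-0.17,0,0,0.3],[-0.1,-0.17,0,0,0.3]]'; python3 -m crank '[[-0.05,-0.17,0,0,0.3],[0,-0.17,0,0,0.3],[0,-0.1,0,0,0.3],[0,0,0,0,0.3],[0,0,0,0,0.3],[0,0,0,0,0.3]]';python3 - <<'E'
from h import *
state();m=r.camera_model('top');f=r.grab_frame('top');cv2.imwrite('pics/top4.png',f);s=r.grab_frame('scene');cv2.imwrite('pics/s4.png',s)
H=hsv(f);U=np.arange(512)[None];V=np.arange(384)[:,None]
RED=((H[...,0]<6)|(H[...,0]>174))&(H[...,1]>170)&(H[...,2]>60)
for c in blobs(RED&(U<330)&(V<230),8): print('red',cv2.boundingRect(c),np.round(cv2.minEnclosingCircle((ray(m,c[:,0,:],.11)*1000).astype(np.float32))[0],1))
disc(f,m,proj(m,[[.554,.044,.089]])[0],.089,22,lambda H:(H[...,0]>=15)&(H[...,0]<=32)&(H[...,1]>190)&(H[...,2]>90))
q=[]
for n,k in(('red',RED),('blue',(H[...,0]>100)&(H[...,0]<130)&(H[...,1]>150))):
    e=cv2.minAreaRect((ray(m,blobs(k&(U<330))[0][:,0,:],.035)*1000).astype(np.float32));q.append(e[0]);print(n,e)
print('mid',np.mean(q,0))
B=(H[...,0]>17)&(H[...,0]<33)&(H[...,1]>120)&(H[...,2]>60)
for c in blobs(B&(U<330)&(U>185)&(V>130),10): print('brass',cv2.boundingRect(c),ray(m,c[:,0,:],.02).mean(0).round(3))
# bystanders: change vs first picture
d=cv2.absdiff(cv2.imread('pics/top0.png'),f).max(2)
for n,(u,v) in(('candle',(150,171)),('tape',(420,173))): print(n,(d[v-14:v+14,u-14:u+14]>40).sum())
# scene: column of cap, wax, spool
G=hsv(s);ms=r.camera_model('scene')
for n,X in(('cap',[.6326,.034,.105]),('body',[.6326,.034,.04]),('wax',[.553,.0435,.08]),('spool',[.553,.0435,.04])):
    a,b=proj(ms,[X])[0].astype(int);print(n,(a,b),[G[b,a+k].tolist() for k in(-9,-6,-3,0,3,6,9)])
E
```

```text
clock: 31.77
tcp_pos: [0.4814, -0.2191, 0.2132]
orientation: [-3.135, 0.191, 0.004]
contact_force: [0.3, -0.8, 0.8]
grip_width: 0.055
gripper_force: 0.0
clock: 32.27
tcp_pos: [0.4731, -0.3052, 0.2132]
orientation: [-3.135, 0.19, 0.003]
contact_force: [0.0, 1.3, -0.7]
grip_width: 0.0556
gripper_force: 0.0
t 32.27 tcp [ 0.4731 -0.3052  0.2132] tooly yaw -96.95 tilt [-0.0021  0.0013] w 0.0556 q7 -0.77 F [ 0.   1.3 -0.7]
red (270, 168, 40, 39) [536.6 -53. ]
red (250, 146, 6, 7) [627.1  35.4]
(241, 172, 17, 18) circle [553.2  43.5] ell [552.9  43.2] [39.2 42.1]
red ((539.7711181640625, -59.65291213989258), (96.1510009765625, 92.7139892578125), 83.24707794189453)
blue ((565.2212524414062, 142.16860961914062), (94.38317108154297, 92.89269256591797), 83.25064086914062)
mid [552.4961853   41.25784874]
brass (240, 172, 19, 19) [0.556 0.044]
brass (204, 166, 16, 22) [0.576 0.149]
brass (284, 176, 13, 19) [ 0.551 -0.069]
candle 193
tape 35
cap (np.int64(244), np.int64(199)) [[13, 42, 140], [1, 196, 121], [9, 62, 140], [1, 194, 244], [1, 194, 245], [16, 23, 240], [24, 18, 227]]
body (np.int64(245), np.int64(212)) [[22, 17, 231], [25, 6, 246], [25, 24, 130], [28, 24, 137], [28, 23, 136], [20, 23, 136], [23, 26, 154]]
wax (np.int64(263), np.int64(186)) [[3, 125, 131], [24, 173, 246], [24, 174, 246], [24, 171, 247], [24, 166, 247], [24, 170, 247], [19, 170, 237]]
spool (np.int64(263), np.int64(194)) [[30, 5, 245], [49, 21, 132], [17, 181, 131], [17, 184, 136], [17, 177, 137], [18, 182, 130], [30, 4, 246]]
```

Run:
```python
from h import *
m=r.camera_model('top');print('cam',-m['R'].T@m['t'])
a=cv2.imread('pics/top0.png');b=cv2.imread('pics/top4.png');s0=cv2.imread('pics/scene0.png');s1=cv2.imread('pics/s4.png');ms=r.camera_model('scene')
red=lambda H:((H[...,0]<8)|(H[...,0]>172))&(H[...,1]>140)&(H[...,2]>60)
def wc(f,uv,rad):
    H=hsv(f).astype(int);K=red(H);u,v=map(int,uv);w=np.zeros(K.shape);w[v-rad:v+rad,u-rad:u+rad]=1
    s=np.clip(H[...,1]-90,0,None)*K*w;Y,X=np.mgrid[:384,:512];return np.array([(s*X).sum(),(s*Y).sum()])/s.sum()
for n,X0,f0,f1,mm in(('top',0,a,b,m),('scene',0,s0,s1,ms)):
    p0=wc(f0,proj(mm,[[.4715,-.284,.1]])[0] if 0 else proj(mm,[[.4715,-.284,.085]])[0],7);p1=wc(f1,proj(mm,[[.6315,.034,.1]])[0],7)
    q0=ray(mm,[p0],.085)[0]*1000;q1=ray(mm,[p1],.1)[0]*1000
    print(n,p0,p1,q0.round(1),q1.round(1))
w=lambda H:(H[...,1]<110)&(H[...,2]>130)
for f in(a,b): disc(f,m,(150,171),.085,14,w)
k=lambda H:H[...,2]<50
for f in(a,b): disc(f,m,(420,173),.019,18,k)
```

```text
cam [0.49594829 0.03741625 0.97159157]
top [384.46759013 213.61161428] [252.1166287  148.84305239] [ 468.7 -287.5] [629.   35.1]
scene [190.4934947  121.68320726] [242.72947495 197.14611422] [ 467.5 -286.6] [625.7  23.6]
(138, 161, 23, 21) circle [578.9 286.4] ell [579.  285.9] [51.3 55. ]
(139, 161, 24, 22) circle [574.2 280.9] ell [575.9 281.3] [52.3 63.8]
(409, 163, 22, 20) circle [ 573.5 -407.6] ell [ 572.9 -407.2] [53.1 57.1]
(409, 163, 21, 20) circle [ 572.9 -406.5] ell [ 573.3 -406.9] [53.5 55.7]
```

Run:
```python
from bench import r
print(r.hand_in())
```

```text
the job is handed in; nothing more can be done
None
```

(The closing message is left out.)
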